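# Fit the roller in the tube rest

## Task

Take the graphite roller from its wooden cradle and lower it, still in the grip, into the grey tube-rest stand so that its axle sits fully down in the open slots at both ends, and let go of it. Then slide the stand's flat keeper plate all the way forward over the slots; it has no handle, so press on it from above and drag it. Leave the mug and the brass weight where they are.

Things in the scene. Friction and masses are not known exactly. Their poses are not given: they have to be found in the camera images.
- roller_mid (a point): centre of the loose roller: a dark graphite barrel, diameter 44 mm and 110 mm long, with a steel axle 12 mm thick right through it, 166 mm long in all (28 mm sticks out at each end). Its y axis runs along the axle; the roller may be rolled to any angle about it and both ends are alike. Grip the barrel at its middle, across the axle, from above.
- roller_end_a (a point): centre of the axle's end face, 83 mm along +y of the roller from its middle
- roller_end_b (a point): centre of the axle's other end face, 83 mm along -y of the roller from its middle
- roller: the same roller as a whole, about 0.35 kg; its origin is its centre, y along the axle
- cradle: fixed wooden cradle in which the roller lies level at the start, axle along the cradle's y, its centre 40 mm above the table. Origin under the cradle's centre on the table. A board 62 x 100 mm, 10 mm thick, with two vee blocks 33 mm high at 36 to 46 mm either side of the middle along y; the barrel's middle is free at both sides and down to the board.
- stand: fixed grey tube-rest stand with two upright cheeks; origin on the table under stand_seat. x points from the slots to its rear, y from cheek to cheek, z up. It reaches from x = -30 to 132 mm and is 152 mm wide; base plate 12 mm thick. Between the cheeks it is open above the base plate back to x = 86 mm, where a deck under the keeper begins.
- stand_seat (a point): midway between the stand's two slots, 60 mm above the table, axes as the stand: here the roller's centre lies when both axle ends are on the slot bottoms. Cheeks fill y = 59 to 73 mm either side (4 mm play at each barrel end), tops 26 mm above this point. Slots: at x = 0, open at the top, 15 mm wide, bottom 6 mm below this point, upper 10 mm flaring to 27 mm wide.
- keeper_pad (a point): top centre of the broad part (45 mm along x, 140 mm along y) of the keeper, a flat U-shaped aluminium plate 5 mm thick on the stand's rear, top 92 mm above the table; axes as the stand. Two arms 13 mm wide reach 65 mm forward along the cheek tops. No handle: press with closed fingers (5 to 15 N) and drag toward -x; it slides with about 1.5 N and stays where left.
- keeper (a joint): travel of the keeper plate in m: 0 = fully back, slots open; 0.042 = fully forward (toward the stand's -x) against its stop, arms over both slots. Starts between 0 and 0.006.
- mug_mid (a point): centre of a small white mug, 60 x 85 mm and 50 mm high, a bystander; 25 mm above the table
- weight_mid (a point): centre of a turned brass weight with a knob, diameter 33 mm, 44 mm high, a bystander; 22 mm above the table

How it is judged:
By the outcome, as a careful person would: the job done as asked, in the order asked, and still so for the second after the job is handed in, with the robot touching nothing.
It also fails if it takes over 54 s, if anything falls off the work surface, if the arm or the gripper's body presses on something with over 40 N, if the wrist force passes 120 N, or if a joint passes its speed limit or range.

## Robot

A 6-joint arm with a two-finger parallel gripper is mounted at the origin on the work surface; the furniture and walls round the work are solid. World frame = base frame: x ahead of the robot, y to its left, z up, the work surface at z = 0. Lengths are in m, angles in degrees, forces in N, time in s.
With the tool pointing down it reaches from about 0.25 to 0.8 m from the base axis. Payload 8.5 kg.
Tool frame: the origin (TCP) lies on the front face of the gripper's body, between the roots of the fingers; the fingertips stand 73 mm ahead of it and the grasp point (between the pads) lies 54 mm ahead of it (robot.grasp_offset is the z of the grasp point in the tool frame, in m); z points along the fingers, y is the line along which they close (so a half turn about z gives the same grasp; the last joint's range is limited). The gripper opens to 85 mm and grips with 20 to 120 N. Pads are 22 mm wide; open, the fingers measure 114 mm over their backs; the gripper's body (76 mm by 85 mm) begins 54 mm behind the grasp point. The pads swing forward as they close: fully open they stand 13 mm farther back than shut.
Start: joints at [-73.568, 13.648, -0.773, 75.585, 0, 90], TCP at [0.149, -0.504, 0.304] pointing down, gripper open.
Joint ranges: [-152.45, 152.45], [-59.26, 108.67], [-65.41, 83.53], [-104.44, 129.93], [-82.83, 76.93], [-180, 180]. Speed limits (degrees/s): [127.2, 127.2, 159.86, 180, 180, 180].

## Interface

Orientations are given as a 3x3 rotation matrix whose columns are the frame's x, y, z axes.
In Python, from plant import robot gives the robot as it stands.
- The arm moves only by the tool carry_out, never from a script. Its argument "motion" is a list of rows, each a list of 5 numbers: the shift along the tool's x, y, z in mm, then the turn about the tool's z in degrees, then the closure, from 0 (fully open) to 1 (shut). In form: [[dx, dy, dz, roll, gripper], ...]. A call has 1 to 12 rows; each row shifts and turns the commanded pose from where the row before left it, along the tool's axes as they then stand; what a row does not reach is not made up. A row lasts 1/8 s, in which the tool goes at most 62.5 mm and 10.7 degrees, less where a joint would pass 70% of its speed; a pose out of reach is approached as far as the arm can. A call is refused whole if a number of a shift passes 62.5 or a number of a turn 10.7, either way. A call with a gripper value outside its range is refused whole. The fingers move at their own pace and stop on an object; "newtons" is the grip in N (left out, the last holds). Time passes only in rows, so rows that do not move let the fingers close. It gives the time, the measured TCP pose, the force, the opening and the grip force at its end, in the units of the state.
- robot.observe(): the state, without advancing time (a new reading comes with each control period).
- robot.read_camera(name): name is "side" or "top"; returns (picture, depth): 480x640x3 uint8, red, green, blue; 480x640 float32, m along the optical axis (not along the pixel's ray), 0 where there is no reading.
- robot.get_calibration(name): a dict with "fx", "fy", "cx", "cy" (pixels), "R" (3x3) and "t" (3): a world point X has camera coordinates R X + t. Camera axes: x right, y down, z forward; pixel columns grow to the right and rows downward; lengths in m; the calibration is good to about 2 mm. A picture is of the moment at which its call begins. get_calibration takes no time and is no camera call.
- robot.hand_in(): hands the job in; it is judged then, once.
The state is a dict: "clock": time; "qpos": joint angles; "dq": joint speeds; "tau": joint torques, N m; "tcp_pos": TCP position; "tcp_rot": TCP orientation; "wrist_force": force on the tool from outside, world axes, zero at the start; "ft_torque": the same for the moment, N m; "finger_gap": finger opening in m; "grip_force": force on a finger pad.
Only numpy, scipy, OpenCV 4.12 (cv2) and the standard library are available. Lean on these libraries where they do the work, as an engineer would, in place of code of your own. Each camera call takes 0.05 s, during which the arm holds its last target. There are 200 camera calls.

## Working session

There is one attempt and no reset: what is moved stays moved. The work goes in short steps, Python scripts to look and compute and a tool call to move; the robot and the scene stay as the last step left them, time stands still between calls to the robot, and variables do not carry over. Pictures are saved under pics/ and viewed, at most 10 in all, crops included, and the job is handed in when it is done.

Besides the shell and the picture viewer there is one more tool, called as name(argument=value, ...) on one line, values as JSON. carry_out: Moves the arm, as the interface text tells. Its arguments: {"type":"object","properties":{"motion":{"type":"array","items":{"type":"array","items":{"type":"number"}}},"newtons":{"type":"number"}},"required":["motion"]}

```bash
mkdir -p pics; ls; python3 - <<'E'
from plant import robot
import cv2,numpy as np
for n in("side","top"):
    im,d=robot.read_camera(n); cv2.imwrite(f"pics/{n}0.png",im[:,:,::-1]); np.savez(f"pics/{n}0.npz",im=im,d=d)
    c=robot.get_calibration(n); R=np.array(c["R"]);print(n,c["fx"],c["fy"],c["cx"],c["cy"],"pos",(-R.T@np.array(c["t"])).round(3),R.round(3).tolist())
o=robot.observe();print(o["clock"],np.round(o["tcp_pos"],4),np.round(o["tcp_rot"],3).tolist(),o["finger_gap"])
E
```

```text
pics
side 469.3522851606192 469.3522851606192 315.68498450989495 248.47525814100194 pos [ 0.45  -0.817  0.496] [[1.0, -0.009, 0.02], [0.013, -0.474, -0.88], [0.017, 0.88, -0.474]]
top 449.174193394006 449.174193394006 327.18848666402556 238.5405613947606 pos [ 0.329 -0.035  0.939] [[-0.028, -0.999, 0.021], [-0.98, 0.023, -0.198], [0.198, -0.026, -0.98]]
0.1 [ 0.1485 -0.5033  0.3034] [[0.959, 0.283, -0.0], [0.283, -0.959, 0.001], [-0.0, -0.001, -1.0]] 0.08514451163015824
```

View pics/side0.png

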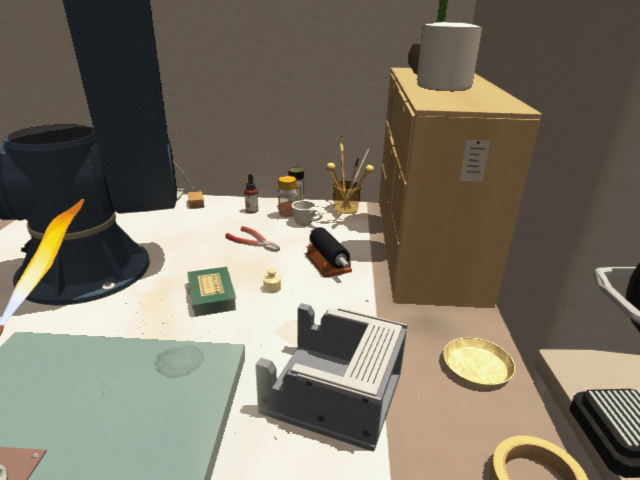

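View pics/top0.png

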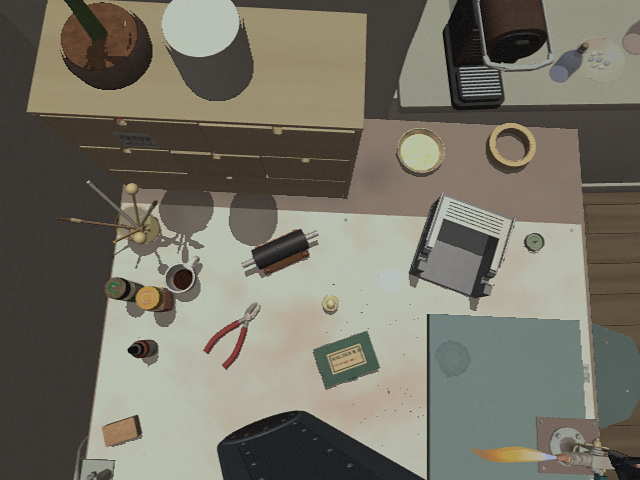

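The side view shows the roller at (328,248) and the stand at (345,370). In the top view the roller is at (281,250) and the stand at (462,245). The mug is at (182,277), the weight at (331,303), and a tall cabinet stands beyond the roller. Next I'll enlarge crops of the roller and stand.

```bash
cat > h.py <<'E'
import numpy as np,cv2
from plant import robot
def cal(n):
    c=robot.get_calibration(n);return c,np.array(c["R"]),np.array(c["t"])
def ray(n,u,v):
    c,R,t=cal(n); d=R.T@np.array([(u-c["cx"])/c["fx"],(v-c["cy"])/c["fy"],1]);return -R.T@t,d
def onz(n,u,v,z):
    o,d=ray(n,u,v);return o+d*(z-o[2])/d[2]
def tri(a,b):  # a=(u,v) side, b=(u,v) top
    o1,d1=ray("side",*a);o2,d2=ray("top",*b)
    s=np.linalg.lstsq(np.c_[d1,-d2],o2-o1,rcond=None)[0]
    p,q=o1+s[0]*d1,o2+s[1]*d2
    return (p+q)/2,np.linalg.norm(p-q)
def cloud(n,d):
    c,R,t=cal(n);v,u=np.mgrid[:480,:640]
    return (np.dstack([(u-c["cx"])/c["fx"]*d,(v-c["cy"])/c["fy"]*d,d])-t)@R
E
python3 - <<'E'
from h import *
S=np.load("pics/side0.npz");T=np.load("pics/top0.npz")
a=cv2.resize(T["im"][180:310,400:530],(400,400),interpolation=cv2.INTER_CUBIC)
b=cv2.resize(S["im"][295:445,255:415],None,fx=2.5,fy=2.5,interpolation=cv2.INTER_CUBIC)
c=cv2.resize(T["im"][215:285,230:330],None,fx=4,fy=2.0*2,interpolation=cv2.INTER_CUBIC)[:200]
o=np.zeros((600,800,3),np.uint8);o[:400,:400]=a;o[:375,400:]=b;o[400:600,:400]=cv2.resize(T["im"][220:280,230:330],(400,240))[:200]
e=cv2.resize(S["im"][220:280,290:370],(300,225));o[375:600,400:700]=e
cv2.imwrite("pics/crop0.png",o[:,:,::-1])
for n,X in(("top",T),("side",S)):
    P=cloud(n,X["d"])
    for uv in([(281,250),(250,265),(315,236),(475,212),(440,205),(510,232),(418,285),(487,290),(460,260),(331,303),(182,277),(350,150),(345,195),(240,190)] if n=="top" else[(328,245),(375,350),(305,315),(268,365),(390,150),(395,290)]):print(n,uv,P[uv[1],uv[0]].round(3))
E
```

```text
top (281, 250) [0.486 0.035 0.06 ]
top (250, 265) [0.46  0.098 0.043]
top (315, 236) [ 0.516 -0.033  0.041]
top (475, 212) [ 0.547 -0.349  0.09 ]
top (440, 205) [ 0.564 -0.282  0.085]
top (510, 232) [ 0.505 -0.414  0.091]
top (418, 285) [ 0.415 -0.247 -0.   ]
top (487, 290) [ 0.394 -0.36   0.084]
top (460, 260) [ 0.464 -0.337  0.011]
top (331, 303) [ 0.38  -0.062  0.043]
top (182, 277) [0.442 0.241 0.016]
top (350, 150) [ 0.605 -0.092  0.274]
top (345, 195) [ 0.607 -0.099  0.024]
top (240, 190) [0.621 0.122 0.029]
side (328, 245) [0.491 0.012 0.058]
side (375, 350) [ 0.539 -0.343  0.092]
side (305, 315) [ 0.448 -0.247  0.076]
side (268, 365) [ 0.402 -0.367  0.086]
side (390, 150) [0.623 0.161 0.21 ]
side (395, 290) [ 0.609 -0.107  0.03 ]
```

View pics/crop0.png

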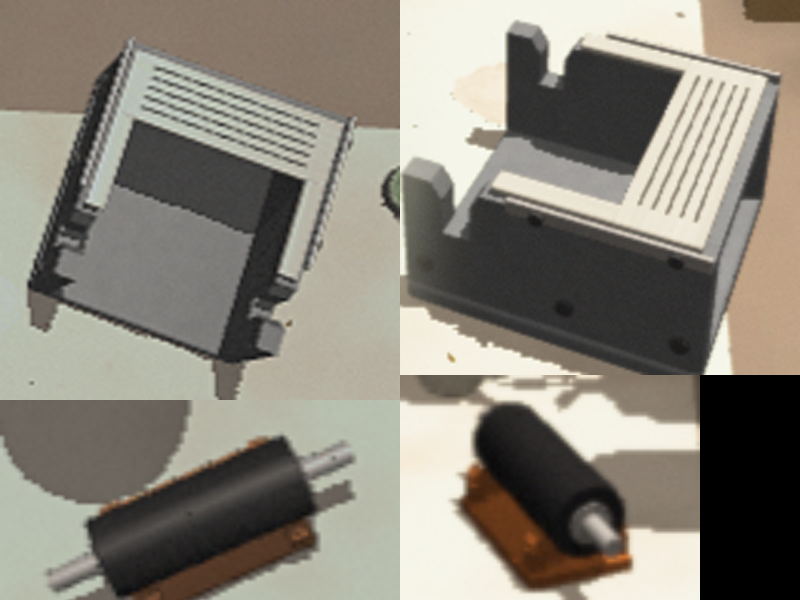

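The crops show the keeper fully visible and pulled back, with both slots open in front of its arms. The roller axle ends are at about (242,266) and (318,233) in the top view.

```bash
python3 - <<'E'
from h import *
S=np.load("pics/side0.npz");T=np.load("pics/top0.npz")
Pt=cloud("top",T["d"]);Ps=cloud("side",S["d"])
box=lambda P:(P[...,0]>.35)&(P[...,0]<.62)&(P[...,1]>-.46)&(P[...,1]<-.2)
# keeper
for n,P,im in(("top",Pt,T["im"]),("side",Ps,S["im"])):
    m=box(P)&(P[...,2]>.085)&(P[...,2]<.1)&(im.min(2)>140)
    m=cv2.morphologyEx(m.astype(np.uint8),cv2.MORPH_CLOSE,np.ones((5,5)))
    k=max(cv2.findContours(m,0,1)[0],key=cv2.contourArea)[:,0]
    q=np.array([onz(n,u,v,.092)[:2] for u,v in k],np.float32)*1000
    r=cv2.minAreaRect(q);print(n,"keeper z",np.median(P[m>0][:,2]).round(4),np.round(r[0],1),np.round(r[1],1),round(r[2],2))
    print(cv2.boxPoints(r).round(1).tolist())
# roller
for n,P,im in(("top",Pt,T["im"]),("side",Ps,S["im"])):
    b=(P[...,0]>.4)&(P[...,0]<.56)&(P[...,1]>-.06)&(P[...,1]<.13)&(P[...,2]>.036)
    sat=cv2.cvtColor(im,cv2.COLOR_RGB2HSV)[...,1]
    q=P[b];a=np.linalg.svd(q[:,:2]-q[:,:2].mean(0),full_matrices=False)[2][0]
    s=(q[:,:2]-q[:,:2].mean(0))@a
    bar=q[q[:,2]>.052]
    print(n,"roller n",len(q),"ctr",q.mean(0).round(4),"axis deg",np.degrees(np.arctan2(a[1],a[0])).round(2),"len",np.ptp(s).round(4),"mid",(q[:,:2].mean(0)+a*(s.max()+s.min())/2).round(4),"top z",np.percentile(q[:,2],98).round(4),"bar",len(bar),bar.mean(0).round(4))
e=[onz("top",u,v,.042) for u,v in((242,265.7),(318.2,233))];print("ends",np.round(e,4),np.linalg.norm(e[0]-e[1]).round(4),(sum(e)/2).round(4))
E
```

```text
top keeper z 0.0916 [ 508.5 -335.9] [150.9 112.6] 67.85
[[427.8999938964844, -384.6000061035156], [532.2000122070312, -427.0], [589.0999755859375, -287.29998779296875], [484.79998779296875, -244.8000030517578]]
side keeper z 0.0919 [ 509.3 -336.4] [152.5 116.8] 68.17
[[426.70001220703125, -385.3999938964844], [535.0999755859375, -428.8999938964844], [591.9000244140625, -287.29998779296875], [483.3999938964844, -243.8000030517578]]
top roller n 1339 ctr [0.4891 0.037  0.0554] axis deg -67.08 len 0.1651 mid [0.4892 0.0366] top z 0.0635 bar 971 [0.4905 0.0376 0.0589]
side roller n 869 ctr [0.4927 0.0178 0.0523] axis deg -62.98 len 0.1684 mid [0.4852 0.0325] top z 0.0624 bar 480 [0.4911 0.0284 0.0585]
ends [[ 0.4587  0.1143  0.042 ]
 [ 0.5222 -0.0401  0.042 ]] 0.167 [0.4905 0.0371 0.042 ]
```

```bash
python3 - <<'E'
from h import *
S=np.load("pics/side0.npz");T=np.load("pics/top0.npz")
th=np.radians(-22.0);ex=np.array([np.cos(th),np.sin(th)]);ey=np.array([-ex[1],ex[0]]);c0=np.array([.509,-.336])
for n,X in(("top",T),("side",S)):
    P=cloud(n,X["d"]);q=P.reshape(-1,3);xy=(q[:,:2]-c0)*1000;s=np.c_[xy@ex,xy@ey,q[:,2]*1000]
    s=s[(abs(s[:,0])<140)&(abs(s[:,1])<85)&(s[:,2]>8)]
    print(n,"all x",np.percentile(s[:,0],[.2,99.8]).round(1),"y",np.percentile(s[:,1],[.2,99.8]).round(1))
    b=s[(s[:,2]>8)&(s[:,2]<15)];print(" base x",np.percentile(b[:,0],[1,99]).round(1),"y",np.percentile(b[:,1],[1,99]).round(1))
    for sg in(1,-1):
        t=s[(s[:,2]>83)&(s[:,2]<88.5)&(s[:,1]*sg>55)&(s[:,0]<-30)]
        h=np.histogram(t[:,0],np.arange(-112,-28,4))[0];print(" cheek",sg,"y",np.percentile(t[:,1],[3,97]).round(1),"xmin",t[:,0].min().round(1),h)
        f=s[(s[:,2]<80)&(s[:,2]>50)&(s[:,1]*sg>55)&(abs(s[:,1])<77)&(s[:,0]<-40)]
        print("  low x",np.histogram(f[:,0],np.arange(-112,-28,4))[0])
E
```

```text
top all x [-105.1   56.7] y [-75.8  76.2]
 base x [-104.3   30.6] y [-58.9  74.4]
 cheek 1 y [60.  75.5] xmin -105.0 [ 0  4 14 14 14 14  4  0  0  0  0  0 11 15  4  3  5  3  4  3]
  low x [ 0 25  4  6  5  5  6  7  6 14 14 38  6  5  4  5  6  2  0  0]
 cheek -1 y [-73.7 -58.6] xmin -104.9 [ 0  6 14 15 11 14  1  0  0  0  0  0 11 12  3  2  5  2  3  3]
  low x [ 0 21 11  9 10 10 13  9  8 18 17 39 12  9 10  9  9  9  0  0]
side all x [-103.6   58.3] y [-78.2  75. ]
 base x [-102.3   58.1] y [-75.5  60.1]
 cheek 1 y [57.6 72.4] xmin -104.2 [ 0  2 17 18 19 20 18  0  0  0  0  0  5 12  9  4  5  6  7  7]
  low x [ 0  1 38 41 40 40 39 84 19 19 17 30 40 44 40 43 40 42  0  0]
 cheek -1 y [-76.5 -59.3] xmin -104.2 [ 0  2 26 29 29 30 27  0  0  0  0  0  8 22 18 14  8 10 10  9]
  low x [  0   1  46  46  50  47  54 134  31  32  18  30  55  51  52  52  56  53
   0   0]
```

```bash
cat >> h.py <<'E'
def plan(pos,yaw,g,n,z0=None):
    """rows to bring TCP to pos (m), tool y at world angle yaw (mod 180), in n rows"""
    o=robot.observe();R=np.array(o["tcp_rot"]);p=np.array(o["tcp_pos"])
    a=np.degrees(np.arctan2(R[1,1],R[0,1]));dy=(yaw-a+90)%180-90
    rows=[];step=(np.array(pos)-p)*1000/n
    for i in range(n):
        c,s=np.cos(np.radians(-(-dy*i/n))),np.sin(np.radians(dy*i/n))
        d=R.T@(np.array([[c,-s,0],[s,c,0],[0,0,1]]).T@step)
        rows.append([*d.round(1).tolist(),round(-dy/n,2),g])
    print("clock",round(o["clock"],2),"p",p.round(4),"yaw",a.round(2),"dyaw",dy.round(2));print(rows)
E
python3 - <<'E'
from h import *
plan([.4905,.037,.25],22.5,0,12)
E
```

```text
clock 0.1 p [ 0.1485 -0.5033  0.3034] yaw -73.57 dyaw -83.93
[[40.1, -35.1, 4.5, np.float64(6.99), 0], [35.5, -39.7, 4.5, np.float64(6.99), 0], [30.4, -43.8, 4.5, np.float64(6.99), 0], [24.8, -47.1, 4.5, np.float64(6.99), 0], [18.9, -49.8, 4.5, np.float64(6.99), 0], [12.7, -51.7, 4.5, np.float64(6.99), 0], [6.3, -52.9, 4.5, np.float64(6.99), 0], [-0.2, -53.3, 4.5, np.float64(6.99), 0], [-6.7, -52.9, 4.5, np.float64(6.99), 0], [-13.1, -51.7, 4.5, np.float64(6.99), 0], [-19.2, -49.7, 4.5, np.float64(6.99), 0], [-25.2, -47.0, 4.5, np.float64(6.99), 0]]
```

```bash
sed -i 's/dy=(yaw-a+90)%180-90/dy=(yaw-a+180)%360-180/; s/round(-dy\/n,2)/float(round(-dy\/n,2))/; s/np.radians(-(-dy\*i\/n))/np.radians(dy*i\/n)/' h.py; python3 - <<'E'
from h import *
plan([.4905,.037,.25],22.5,0,12)
E
```

```text
clock 0.1 p [ 0.1485 -0.5033  0.3034] yaw -73.57 dyaw 96.07
[[40.1, -35.1, 4.5, -8.01, 0], [44.6, -29.2, 4.5, -8.01, 0], [48.2, -22.7, 4.5, -8.01, 0], [50.9, -15.8, 4.5, -8.01, 0], [52.6, -8.5, 4.5, -8.01, 0], [53.3, -1.1, 4.4, -8.01, 0], [52.9, 6.3, 4.4, -8.01, 0], [51.5, 13.6, 4.4, -8.01, 0], [49.1, 20.7, 4.4, -8.01, 0], [45.8, 27.3, 4.4, -8.01, 0], [41.5, 33.4, 4.4, -8.01, 0], [36.5, 38.9, 4.4, -8.01, 0]]
```

carry_out(motion=[[40, -35, 4.5, -8, 0], [44.5, -29, 4.5, -8, 0], [48, -22.5, 4.5, -8, 0], [51, -16, 4.5, -8, 0], [52.5, -8.5, 4.5, -8, 0], [53, -1, 4.5, -8, 0], [53, 6.5, 4.5, -8, 0], [51.5, 13.5, 4.5, -8, 0], [49, 20.5, 4.5, -8, 0], [46, 27.5, 4.5, -8, 0], [41.5, 33.5, 4.5, -8, 0], [36.5, 39, 4.5, -8, 0]])

```text
clock: 1.6
tcp_pos: [0.4915, 0.0378, 0.2496]
tcp_rot: [[-0.386, 0.922, -0.0], [0.922, 0.386, -0.0], [0.0, -0.0, -1.0]]
wrist_force: [-0.2, 0.2, 0.1]
finger_gap: 0.0852
grip_force: 0.0
```

```bash
python3 - <<'E'
from h import *
im,d=robot.read_camera("side"); cv2.imwrite("pics/side1.png",im[:,:,::-1])
o=robot.observe();print(np.round(o["qpos"],1),o["wrist_force"])
plan([.4905,.037,.15],22.5,0,4)
E
```

```text
[  4.8  12.3 -10.9  66.8   0.1  71.5] [2.8714783  4.01535261 0.18273311]
clock 1.65 p [0.4946 0.0418 0.2488] yaw 23.23 dyaw -0.73
[[-0.7, -1.5, 24.7, 0.18, 0], [-0.7, -1.5, 24.7, 0.18, 0], [-0.8, -1.5, 24.7, 0.18, 0], [-0.8, -1.5, 24.7, 0.18, 0]]
```

View pics/side1.png

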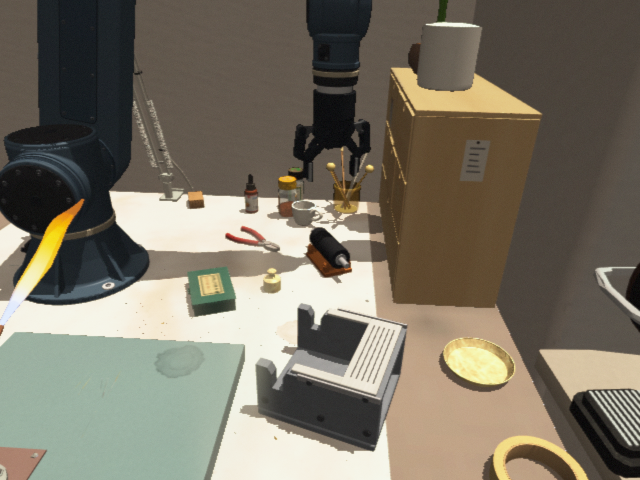

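The gripper hangs above the roller at side (333,150), with the cabinet clear of it to the right. Going down now.

carry_out(motion=[[0, 0, 25, 0, 0], [0, 0, 30, 0, 0], [0, 0, 25, 0, 0], [0, 0, 10, 0, 0], [0, 0, 0, 0, 0], [0, 0, 0, 0, 0], [0, 0, 0, 0, 0]])

```text
clock: 2.52
tcp_pos: [0.4914, 0.036, 0.1608]
tcp_rot: [[-0.382, 0.924, 0.001], [0.924, 0.382, 0.0], [-0.0, 0.001, -1.0]]
wrist_force: [0.3, -0.3, -0.3]
finger_gap: 0.0855
grip_force: 0.0
```

```bash
python3 - <<'E'
from h import *
T=np.load("pics/top0.npz");S=np.load("pics/side0.npz")
# top: barrel mask axis via dark contour cast on z=.04+
for n,X,b in(("top",T,(230,330,220,280)),("side",S,(290,370,215,285))):
    im=X["im"];P=cloud(n,X["d"]);m=np.zeros((480,640),np.uint8);u0,u1,v0,v1=b
    hsv=cv2.cvtColor(im,cv2.COLOR_RGB2HSV)
    m[v0:v1,u0:u1]=(P[v0:v1,u0:u1,2]>.033)&(hsv[v0:v1,u0:u1,1]<110)
    k=max(cv2.findContours(m,0,1)[0],key=cv2.contourArea)
    r=cv2.minAreaRect(k);print(n,r);c=cv2.boxPoints(r);i=np.argsort([np.linalg.norm(c[j]-c[(j+1)%4]) for j in range(4)])
    for j in i[:2]:print("  end px",((c[j]+c[(j+1)%4])/2).round(1))
plan([.4905,.037,.092],22.5,0,3)
E
```

```text
top ((279.8966979980469, 248.76394653320312), (21.12887954711914, 82.45415496826172), 66.37062072753906)
  end px [242.1 265.3]
  end px [317.7 232.2]
side ((329.25, 247.75), (52.32590103149414, 20.50609588623047), 45.0)
  end px [310.8 229.2]
  end px [347.8 266.2]
clock 2.52 p [0.4914 0.036  0.1608] yaw 22.43 dyaw 0.07
[[0.4, -0.2, 22.9, -0.02, 0], [0.4, -0.2, 22.9, -0.02, 0], [0.4, -0.2, 22.9, -0.02, 0]]
```

carry_out(motion=[[1, -0.5, 25, 0, 0], [0, 0, 24, 0, 0], [0, 0, 12, 0, 0], [0, 0, 8, 0, 0], [0, 0, 0, 0, 0], [0, 0, 0, 0, 0]])

```text
clock: 3.28
tcp_pos: [0.4905, 0.0368, 0.0915]
tcp_rot: [[-0.382, 0.924, 0.001], [0.924, 0.382, 0.0], [-0.0, 0.001, -1.0]]
wrist_force: [0.4, 0.4, 0.3]
finger_gap: 0.0854
grip_force: 0.0
```

```bash
python3 - <<'E'
from h import *
print(tri((347.8,266.2),(317.7,232.2)))
plan([.4905,.037,.092],22.5,0,1)
im,d=robot.read_camera("top");im2,d=robot.read_camera("side")
o=np.hstack([cv2.resize(im[200:300,220:340],(400,333)),cv2.resize(im2[180:280,270:390],(400,333))]);cv2.imwrite("pics/pick.png",o[:,:,::-1])
E
```

```text
(array([ 0.52625976, -0.03908009,  0.03877285]), np.float64(0.0031968712179501107))
clock 3.27 p [0.4905 0.0368 0.0915] yaw 22.43 dyaw 0.07
[[0.2, 0.1, -0.5, -0.07, 0]]
```

View pics/pick.png

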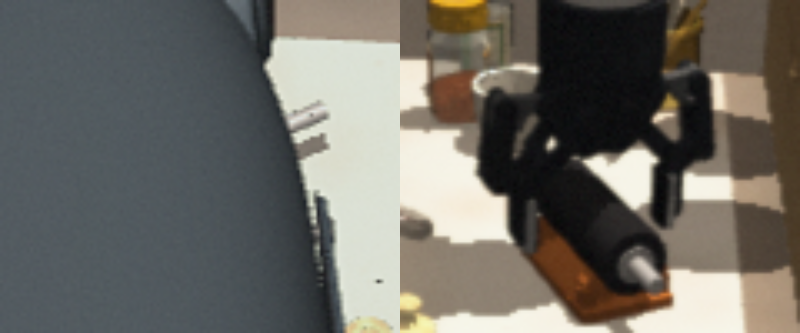

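The fingers straddle the barrel, left at (525,220) and right at (665,190) in the side crop, and nothing is touching. Close.

carry_out(motion=[[0, 0, 0, 0, 0.3], [0, 0, 0, 0, 0.4], [0, 0, 0, 0, 0.5], [0, 0, 0, 0, 0.6], [0, 0, 0, 0, 0.7], [0, 0, 0, 0, 0.8], [0, 0, 0, 0, 0.8], [0, 0, 0, 0, 0.8]], newtons=60)

```text
clock: 4.38
tcp_pos: [0.4914, 0.0372, 0.0917]
tcp_rot: [[-0.382, 0.924, 0.003], [0.924, 0.382, 0.001], [-0.0, 0.003, -1.0]]
wrist_force: [1.9, 1.7, 5.1]
finger_gap: 0.0427
grip_force: 60.0
```

carry_out(motion=[[0, 0, -5, 0, 0.8], [0, 0, -12, 0, 0.8], [0, 0, -25, 0, 0.8], [0, 0, -35, 0, 0.8], [0, 0, -35, 0, 0.8], [0, 0, -25, 0, 0.8], [0, 0, -10, 0, 0.8], [0, 0, 0, 0, 0.8], [0, 0, 0, 0, 0.8]])

```text
clock: 5.5
tcp_pos: [0.4894, 0.0367, 0.2369]
tcp_rot: [[-0.382, 0.924, -0.002], [0.924, 0.382, -0.0], [0.001, -0.002, -1.0]]
wrist_force: [0.3, 0.2, -3.2]
finger_gap: 0.0427
grip_force: 61.4
```

```bash
python3 - <<'E'
from h import *
o=robot.observe();print(o["finger_gap"],o["wrist_force"],np.round(o["qpos"],1))
plan([.4399,-.3084,.2383],-22,.8,12)
E
```

```text
0.042701883308670904 [ 0.30111816  0.19438472 -3.24226955] [  4.3  12.3 -12.7  65.2   0.   71.9]
clock 5.5 p [0.4894 0.0367 0.2369] yaw 22.43 dyaw -44.43
[[-25.0, -14.8, -0.1, 3.7, 0.8], [-25.9, -13.1, -0.1, 3.7, 0.8], [-26.7, -11.4, -0.1, 3.7, 0.8], [-27.4, -9.7, -0.1, 3.7, 0.8], [-28.0, -7.9, -0.1, 3.7, 0.8], [-28.4, -6.1, -0.1, 3.7, 0.8], [-28.7, -4.2, -0.1, 3.7, 0.8], [-29.0, -2.4, -0.1, 3.7, 0.8], [-29.0, -0.5, -0.1, 3.7, 0.8], [-29.0, 1.4, -0.1, 3.7, 0.8], [-28.9, 3.3, -0.1, 3.7, 0.8], [-28.6, 5.1, -0.1, 3.7, 0.8]]
```

carry_out(motion=[[-25, -15, 0, 3.7, 0.8], [-26, -13, 0, 3.7, 0.8], [-26.5, -11.5, 0, 3.7, 0.8], [-27.5, -9.5, 0, 3.7, 0.8], [-28, -8, 0, 3.7, 0.8], [-28.5, -6, 0, 3.7, 0.8], [-28.5, -4, 0, 3.7, 0.8], [-29, -2.5, 0, 3.7, 0.8], [-29, -0.5, 0, 3.7, 0.8], [-29, 1.5, 0, 3.7, 0.8], [-29, 3, 0, 3.7, 0.8], [-28.5, 5, 0, 3.7, 0.8]])

```text
clock: 7.0
tcp_pos: [0.4399, -0.3089, 0.2366]
tcp_rot: [[0.376, 0.927, -0.002], [0.927, -0.376, 0.001], [0.001, -0.002, -1.0]]
wrist_force: [0.8, 0.3, -1.9]
finger_gap: 0.0427
grip_force: 61.6
```

carry_out(motion=[[0, 0, 20, 0, 0.8], [0, 0, 20, 0, 0.8], [0, 0, 10, 0, 0.8], [0, 0, 0, 0, 0.8], [0, 0, 0, 0, 0.8], [0, 0, 0, 0, 0.8]])

```text
clock: 7.75
tcp_pos: [0.4409, -0.3083, 0.1886]
tcp_rot: [[0.374, 0.927, 0.001], [0.927, -0.374, -0.001], [-0.0, 0.001, -1.0]]
wrist_force: [-0.9, -0.0, -3.5]
finger_gap: 0.0424
grip_force: 61.6
```

```bash
python3 - <<'E'
from h import *
im,d=robot.read_camera("top");im2,d2=robot.read_camera("side");np.savez("pics/c2.npz",im=im,d=d,im2=im2,d2=d2)
o=np.hstack([cv2.resize(im[160:310,390:540],(400,400),interpolation=2),cv2.resize(im2[270:430,250:410],(400,400),interpolation=2)]);cv2.imwrite("pics/c2.png",o[:,:,::-1])
plan([.4399,-.3084,.19],-22,.8,1)
E
```

```text
clock 7.85 p [ 0.4408 -0.3083  0.1884] yaw -21.96 dyaw -0.04
[[-0.5, -0.8, -1.6, 0.04, 0.8]]
```

View pics/c2.png

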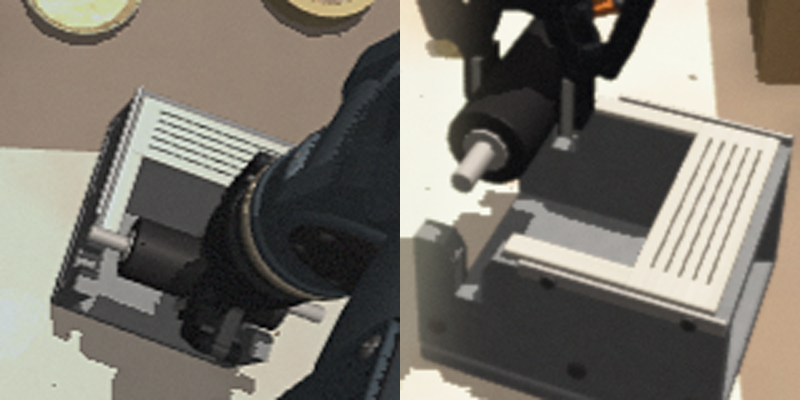

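Top crop: the axle ends are at (92,238) and (322,314), which is full-frame (424.5,249.2) and (510.7,277.7). The side crop shows the near end at (462,185), full-frame (275,344). The roller hangs over the slots. Comparing these with the seat.

```bash
python3 - <<'E'
from h import *
th=np.radians(-22.0);ex=np.array([np.cos(th),np.sin(th)]);ey=np.array([-ex[1],ex[0]]);c0=np.array([.4399,-.3084])
st=lambda p:np.round([(p[:2]-c0)@ex*1000,(p[:2]-c0)@ey*1000,p[2]*1000],1)
a,b=onz("top",424.5,249.2,.137),onz("top",510.7,277.7,.137)
print("top",st(a),st(b),st((a+b)/2),np.linalg.norm(a-b))
print("side",st(onz("side",274.8,344,.137)),"tri",st(tri((274.8,344),(510.7,277.7))[0]),tri((274.8,344),(510.7,277.7))[1])
z=np.load("pics/c2.npz")
for n,d in(("top",z["d"]),("side",z["d2"])):
    P=cloud(n,d).reshape(-1,3);s=np.c_[(P[:,:2]-c0)@ex,(P[:,:2]-c0)@ey,P[:,2]]*1000
    for sg in(1,-1):
        q=s[(s[:,2]>115)&(s[:,2]<155)&(abs(s[:,0])<15)&(s[:,1]*sg>60)&(s[:,1]*sg<92)]
        if len(q)>5:print(n,sg,len(q),"mean",q.mean(0).round(1),"y",q[:,1].min().round(1),q[:,1].max().round(1),"x",np.percentile(q[:,0],[5,95]).round(1),"z",np.percentile(q[:,2],[5,95]).round(1))
E
```

```text
top [ -3.2  80.6 137. ] [  2.1 -82.  137. ] [ -0.6  -0.7 137. ] 0.162652947469218
side [  4.9 -82.8 137. ] tri [  3.3 -81.9 135.7] 0.00204525019745142
top 1 88 mean [ -0.2  72.5 140.9] y 60.0 84.1 x [-4.6  5. ] z [137.5 144.2]
top -1 69 mean [  0.2 -71.9 140.5] y -81.9 -60.2 x [-3.9  6. ] z [137.6 143.8]
side -1 183 mean [  4.5 -73.8 139.7] y -82.9 -60.2 x [-1.2  8.9] z [134. 143.]
```

carry_out(motion=[[-0.5, -1.5, 10, 0, 0.8], [0, 0, 15, 0, 0.8], [0, 0, 13, 0, 0.8], [0, 0, 6, 0, 0.8], [0, 0, 4, 0, 0.8], [0, 0, 4, 0, 0.8], [0, 0, 4, 0, 0.8], [0, 0, 0, 0, 0.8], [0, 0, 0, 0, 0.8]])

```text
clock: 8.98
tcp_pos: [0.4391, -0.3081, 0.1321]
tcp_rot: [[0.374, 0.927, 0.0], [0.927, -0.374, -0.0], [0.0, 0.0, -1.0]]
wrist_force: [-0.7, 0.4, -3.1]
finger_gap: 0.0424
grip_force: 61.6
```

carry_out(motion=[[0, 0, 3, 0, 0.8], [0, 0, 3, 0, 0.8], [0, 0, 3, 0, 0.8], [0, 0, 0, 0, 0.8], [0, 0, 0, 0, 0.8]])

```text
clock: 9.6
tcp_pos: [0.439, -0.3081, 0.1229]
tcp_rot: [[0.374, 0.927, -0.0], [0.927, -0.374, 0.0], [0.0, -0.0, -1.0]]
wrist_force: [0.2, 0.1, -3.1]
finger_gap: 0.0421
grip_force: 61.6
```

No contact, and the axle is inside the slots. Continuing.

carry_out(motion=[[0, 0, 3, 0, 0.8], [0, 0, 3, 0, 0.8], [0, 0, 2, 0, 0.8], [0, 0, 1, 0, 0.8], [0, 0, 1, 0, 0.8], [0, 0, 0, 0, 0.8], [0, 0, 0, 0, 0.8]])

```text
clock: 10.48
tcp_pos: [0.439, -0.3081, 0.1129]
tcp_rot: [[0.374, 0.927, 0.0], [0.927, -0.374, 0.0], [0.0, -0.0, -1.0]]
wrist_force: [0.0, 0.1, -3.7]
finger_gap: 0.0425
grip_force: 61.6
```

carry_out(motion=[[0, 0, 0.5, 0, 0.8], [0, 0, 0.5, 0, 0.8], [0, 0, 0.5, 0, 0.8], [0, 0, 0, 0, 0.8], [0, 0, 0, 0, 0.8]])

```text
clock: 11.1
tcp_pos: [0.439, -0.3081, 0.1117]
tcp_rot: [[0.374, 0.927, 0.0], [0.927, -0.374, -0.0], [-0.0, 0.0, -1.0]]
wrist_force: [-2.3, 1.1, 6.8]
finger_gap: 0.0423
grip_force: 62.1
```

Contact came at TCP 0.1117, exactly the height expected for the slot bottoms. Release and rise.

carry_out(motion=[[0, 0, 0, 0, 0.4], [0, 0, 0, 0, 0.3], [0, 0, 0, 0, 0.1], [0, 0, 0, 0, 0], [0, 0, 0, 0, 0], [0, 0, 0, 0, 0], [0, 0, -10, 0, 0], [0, 0, -20, 0, 0], [0, 0, -35, 0, 0], [0, 0, -45, 0, 0], [0, 0, -40, 0, 0.5], [0, 0, -20, 0, 1]])

```text
clock: 12.6
tcp_pos: [0.4394, -0.3084, 0.2846]
tcp_rot: [[0.374, 0.927, 0.003], [0.927, -0.374, -0.002], [-0.001, 0.004, -1.0]]
wrist_force: [0.1, -1.1, 0.4]
finger_gap: 0.0517
grip_force: 0.0
```

carry_out(motion=[[-40, -40, 0, 0, 1], [-55, -50, 0, 0, 1], [-55, -50, 0, 0, 1], [-30, -20, 0, 0, 1], [0, 0, 0, 0, 1], [0, 0, 0, 0, 1], [0, 0, 0, 0, 1]], newtons=20)

```text
clock: 13.48
tcp_pos: [0.2453, -0.4044, 0.2815]
tcp_rot: [[0.373, 0.928, 0.0], [0.928, -0.373, 0.0], [0.0, 0.0, -1.0]]
wrist_force: [-0.2, -0.1, 0.1]
finger_gap: 0.0002
grip_force: 0.0
```

```bash
python3 - <<'E'
from h import *
im,d=robot.read_camera("top");im2,d2=robot.read_camera("side");np.savez("pics/c3.npz",im=im,d=d,im2=im2,d2=d2)
o=np.hstack([cv2.resize(im[170:310,400:540],(400,400),interpolation=2),cv2.resize(im2[285:445,250:410],(400,400),interpolation=2)]);cv2.imwrite("pics/c3.png",o[:,:,::-1])
th=np.radians(-22.0);ex=np.array([np.cos(th),np.sin(th)]);ey=np.array([-ex[1],ex[0]]);c0=np.array([.4399,-.3084])
for n,d in(("top",d),("side",d2)):
    P=cloud(n,d).reshape(-1,3);s=np.c_[(P[:,:2]-c0)@ex,(P[:,:2]-c0)@ey,P[:,2]]*1000
    q=s[(abs(s[:,0])<20)&(abs(s[:,1])<50)&(s[:,2]>60)];print(n,"barrel top",np.percentile(q[:,2],[50,98]).round(1))
    for sg in(1,-1):
        q=s[(s[:,2]>50)&(s[:,2]<75)&(abs(s[:,0])<7)&(s[:,1]*sg>74)&(s[:,1]*sg<88)]
        if len(q)>3:print(n,sg,len(q),q.mean(0).round(1),np.percentile(q[:,2],[95]),q[:,1].min(),q[:,1].max())
    q=s[(s[:,2]>89)&(s[:,2]<96)&(s[:,0]>10)&(s[:,0]<140)&(abs(s[:,1])<71)];print(n,"keeper x",np.percentile(q[:,0],[.5,99.5]).round(1),"y",np.percentile(q[:,1],[.5,99.5]).round(1),"z",np.median(q[:,2]))
o=robot.observe();print(o["clock"],o["tcp_pos"],np.round(o["qpos"],1),o["finger_gap"])
E
```

```text
top barrel top [78.9 83.2]
top 1 33 [-1.6 79.  64. ] [67.4749235] 74.09156804704452 83.84651478023594
top -1 24 [ -0.7 -78.2  64.6] [66.65799182] -82.59986296006818 -74.57172389398902
top keeper x [ 18.3 124.6] y [-69.   70.3] z 91.77999350960748
side barrel top [79.7 82.7]
side 1 16 [-0.  79.1 65.3] [67.19025877] 75.44658947283712 83.45774908451183
side -1 84 [  2.1 -80.   62.4] [66.23743813] -82.86206017139314 -74.19553649592918
side keeper x [ 20.4 126.1] y [-70.1  69.3] z 92.09928528569475
13.575 [ 0.2453436  -0.40443466  0.28141136] [-58.8   9.1 -10.   70.9   0.   53.1] 2.6558865026414436e-05
```

View pics/c3.png

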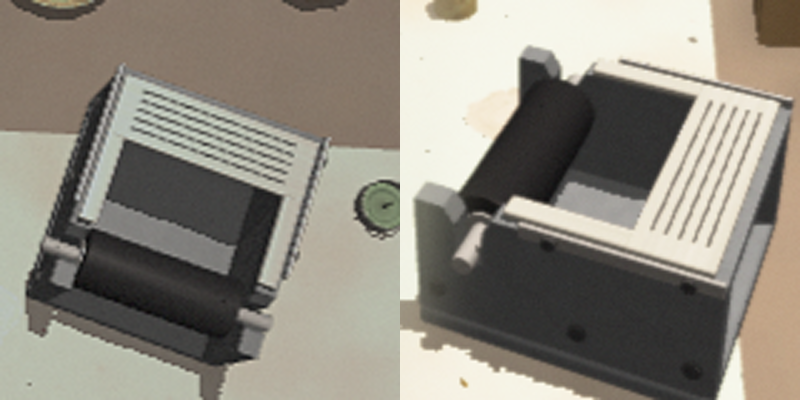

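The roller sits in both slots: barrel top at 82 mm, axle tops at 66 mm, axle ends at top crop (50,245) and (262,320). The keeper is back, with its front at stand x of about 19 mm and its pad centre at about 106 mm. Next, press on it and drag.

```bash
python3 - <<'E'
from h import *
plan([.5382,-.3481,.24],-22,1,7)
E
```

```text
clock 13.57 p [ 0.2453 -0.4044  0.2814] yaw -21.88 dyaw -0.12
[[23.1, 35.8, 5.9, 0.02, 1], [23.1, 35.8, 5.9, 0.02, 1], [23.1, 35.8, 5.9, 0.02, 1], [23.1, 35.8, 5.9, 0.02, 1], [23.1, 35.8, 5.9, 0.02, 1], [23.1, 35.8, 5.9, 0.02, 1], [23.1, 35.8, 5.9, 0.02, 1]]
```

carry_out(motion=[[15, 25, 0, 0, 1], [26, 40, 0, 0, 1], [30, 45, 0, 0, 1], [30, 45, 5, 0, 1], [26, 40, 12, 0, 1], [20, 32, 12, 0, 1], [14.5, 23.5, 12, 0, 1], [0, 0, 0, 0, 1], [0, 0, 0, 0, 1], [0, 0, 0, 0, 1]])

```text
clock: 14.82
tcp_pos: [0.5367, -0.349, 0.2411]
tcp_rot: [[0.374, 0.927, 0.0], [0.927, -0.374, -0.0], [-0.0, 0.001, -1.0]]
wrist_force: [0.1, -0.3, 0.3]
finger_gap: -0.0002
grip_force: 0.0
```

carry_out(motion=[[0, 0, 20, 0, 1], [0, 0, 25, 0, 1], [0, 0, 15, 0, 1], [0, 0, 6, 0, 1], [0, 0, 0, 0, 1], [0, 0, 0, 0, 1], [0, 0, 0, 0, 1]])

```text
clock: 15.7
tcp_pos: [0.5376, -0.3489, 0.1751]
tcp_rot: [[0.374, 0.927, 0.001], [0.927, -0.374, -0.001], [-0.0, 0.001, -1.0]]
wrist_force: [-0.2, 0.2, 0.0]
finger_gap: 0.0003
grip_force: 0.0
```

Tips are about 10 mm above the plate. Approach gently.

carry_out(motion=[[0, 0, 4, 0, 1], [0, 0, 3, 0, 1], [0, 0, 1, 0, 1], [0, 0, 0.5, 0, 1], [0, 0, 0.5, 0, 1], [0, 0, 0, 0, 1], [0, 0, 0, 0, 1]])

```text
clock: 16.58
tcp_pos: [0.5373, -0.3488, 0.1654]
tcp_rot: [[0.374, 0.927, 0.0], [0.927, -0.374, 0.0], [0.0, 0.0, -1.0]]
wrist_force: [-0.8, 0.4, -0.3]
finger_gap: -0.0002
grip_force: 0.0
```

carry_out(motion=[[0, 0, 0.4, 0, 1], [0, 0, 0.4, 0, 1], [0, 0, 0, 0, 1], [0, 0, 0, 0, 1]])

```text
clock: 17.08
tcp_pos: [0.5373, -0.3488, 0.1647]
tcp_rot: [[0.374, 0.927, 0.0], [0.927, -0.374, 0.0], [0.0, 0.0, -1.0]]
wrist_force: [-0.7, 0.8, 2.5]
finger_gap: -0.0002
grip_force: 1.0
```

Contact. Press a little more.

carry_out(motion=[[0, 0, 0.3, 0, 1], [0, 0, 0.2, 0, 1], [0, 0, 0, 0, 1], [0, 0, 0, 0, 1]])

```text
clock: 17.58
tcp_pos: [0.5375, -0.3489, 0.1647]
tcp_rot: [[0.374, 0.927, 0.001], [0.927, -0.374, -0.0], [-0.0, 0.001, -1.0]]
wrist_force: [-0.3, 1.0, 5.7]
finger_gap: -0.0001
grip_force: 2.8
```

carry_out(motion=[[0, 0, 0.7, 0, 1], [0, 0, 0, 0, 1], [0, -1, 0, 0, 1], [0, -2, 0, 0, 1], [0, -2, 0, 0, 1], [0, -2, 0, 0, 1], [0, -2, 0, 0, 1], [0, -1, 0, 0, 1], [0, 0, 0, 0, 1]])

```text
clock: 18.7
tcp_pos: [0.5289, -0.3454, 0.1646]
tcp_rot: [[0.374, 0.927, 0.003], [0.927, -0.374, -0.001], [-0.0, 0.003, -1.0]]
wrist_force: [1.4, 1.1, 8.6]
finger_gap: -0.0
grip_force: 4.2
```

carry_out(motion=[[0, -2, 0.1, 0, 1], [0, -3, 0, 0, 1], [0, -3, 0.1, 0, 1], [0, -3, 0, 0, 1], [0, -3, 0.1, 0, 1], [0, -3, 0, 0, 1], [0, -3, 0, 0, 1], [0, -2, 0, 0, 1], [0, 0, 0, 0, 1]])

```text
clock: 19.82
tcp_pos: [0.5085, -0.3372, 0.1646]
tcp_rot: [[0.374, 0.927, 0.003], [0.927, -0.374, -0.001], [-0.0, 0.003, -1.0]]
wrist_force: [0.3, 1.2, 10.0]
finger_gap: -0.0
grip_force: 5.3
```

```bash
cat > k.py <<'E'
from h import *
th=np.radians(-22.0);ex=np.array([np.cos(th),np.sin(th)]);ey=np.array([-ex[1],ex[0]]);c0=np.array([.4399,-.3084])
for n in("top","side"):
    im,d=robot.read_camera(n);cv2.imwrite(f"pics/k_{n}.png",im[:,:,::-1])
    P=cloud(n,d).reshape(-1,3);s=np.c_[(P[:,:2]-c0)@ex,(P[:,:2]-c0)@ey,P[:,2]]*1000
    for sg in(1,-1):
        q=s[(s[:,2]>89.5)&(s[:,2]<95)&(s[:,0]>-40)&(s[:,0]<140)&(s[:,1]*sg<69)&(s[:,1]*sg>58)]
        print(n,sg,"keeper arm x",np.percentile(q[:,0],[.5,99.5]).round(1))
o=robot.observe();print(o["clock"],np.round(o["tcp_pos"],4),np.round(o["wrist_force"],1),"tip x",((o["tcp_pos"][:2]-c0)@ex*1000).round(1))
E
python3 k.py
```

```text
top 1 keeper arm x [-13.8  93.4]
top -1 keeper arm x [-13.2  88.4]
side 1 keeper arm x [-12.4  12.4]
side -1 keeper arm x [-11.3  94.9]
19.925 [ 0.5086 -0.3372  0.1646] [0.4 0.3 9.9] tip x 74.4
```

The keeper follows: it has moved about 32 mm. Now drag to the stop.

carry_out(motion=[[0, -2, 0, 0, 1], [0, -2, 0, 0, 1], [0, -2, 0, 0, 1], [0, -1, 0, 0, 1], [0, -1, 0, 0, 1], [0, 0, 0, 0, 1], [0, 0, 0, 0, 1]])

```text
clock: 20.8
tcp_pos: [0.502, -0.3346, 0.1646]
tcp_rot: [[0.374, 0.927, 0.005], [0.928, -0.374, -0.002], [-0.0, 0.005, -1.0]]
wrist_force: [3.9, 0.5, 8.3]
finger_gap: 0.0004
grip_force: 4.1
```

carry_out(motion=[[0, -1, 0, 0, 1], [0, -1, 0, 0, 1], [0, -1, 0, 0, 1], [0, -1, 0, 0, 1], [0, 0, 0, 0, 1], [0, 0, 0, 0, 1]])

```text
clock: 21.55
tcp_pos: [0.4984, -0.3334, 0.1646]
tcp_rot: [[0.374, 0.927, 0.005], [0.927, -0.374, -0.003], [-0.001, 0.005, -1.0]]
wrist_force: [3.3, -1.5, 6.9]
finger_gap: 0.0002
grip_force: 3.7
```

```bash
python3 k.py
```

```text
top 1 keeper arm x [-20.2  87.1]
top -1 keeper arm x [-19.8  75.7]
side 1 keeper arm x [-19.   88.8]
side -1 keeper arm x [-18.2  88.4]
21.65 [ 0.4984 -0.3334  0.1646] [ 3.9 -0.9  7. ] tip x 63.6
```

The finger slipped against about 3.7 N, which is likely the stop. To confirm, I'll press harder and push once more.

carry_out(motion=[[0, 0, 0.5, 0, 1], [0, 0, 0.4, 0, 1], [0, 0, 0, 0, 1], [0, -1, 0, 0, 1], [0, -1, 0, 0, 1], [0, -1, 0, 0, 1], [0, -1, 0, 0, 1], [0, 0, 0, 0, 1]])

```text
clock: 22.65
tcp_pos: [0.4957, -0.3324, 0.1646]
tcp_rot: [[0.374, 0.927, 0.007], [0.928, -0.374, -0.004], [-0.001, 0.008, -1.0]]
wrist_force: [6.5, -3.2, 11.3]
finger_gap: -0.0002
grip_force: 5.3
```

```bash
python3 k.py
```

```text
top 1 keeper arm x [-20.2  86.9]
top -1 keeper arm x [-20.4  72.1]
side 1 keeper arm x [-19.   88.6]
side -1 keeper arm x [-18.4  88.2]
22.75 [ 0.4957 -0.3324  0.1646] [ 6.4 -2.5 10.2] tip x 60.7
```

The keeper did not move under a 7 N push, so it is against its stop. Lift off and check.

carry_out(motion=[[0, 0, -2, 0, 1], [0, 0, -5, 0, 1], [0, 0, -20, 0, 1], [0, 0, -35, 0, 1], [0, 0, -40, 0, 1], [0, 0, -20, 0, 1], [-30, -40, 0, 0, 1], [-55, -55, 0, 0, 1], [-55, -55, 0, 0, 1], [-30, -30, 0, 0, 1], [0, 0, 0, 0, 1], [0, 0, 0, 0, 1]])

```text
clock: 24.25
tcp_pos: [0.2904, -0.4091, 0.2842]
tcp_rot: [[0.375, 0.927, 0.0], [0.927, -0.375, 0.0], [0.0, -0.0, -1.0]]
wrist_force: [-0.6, 0.3, 0.5]
finger_gap: 0.0003
grip_force: 0.0
```

```bash
python3 k.py; python3 -c "
import cv2,numpy as np
a=cv2.imread('pics/k_top.png');b=cv2.imread('pics/k_side.png')
cv2.imwrite('pics/fin.png',np.hstack([cv2.resize(a[170:310,400:540],(400,400)),cv2.resize(b[285:445,250:410],(400,400))]))"
```

```text
top 1 keeper arm x [-21.   86.2]
top -1 keeper arm x [-20.4  87.2]
side 1 keeper arm x [-19.1  88.4]
side -1 keeper arm x [-18.   88.6]
24.35 [ 0.2911 -0.4089  0.284 ] [ 0.5  0.3 -0. ] tip x -100.3
```

View pics/fin.png

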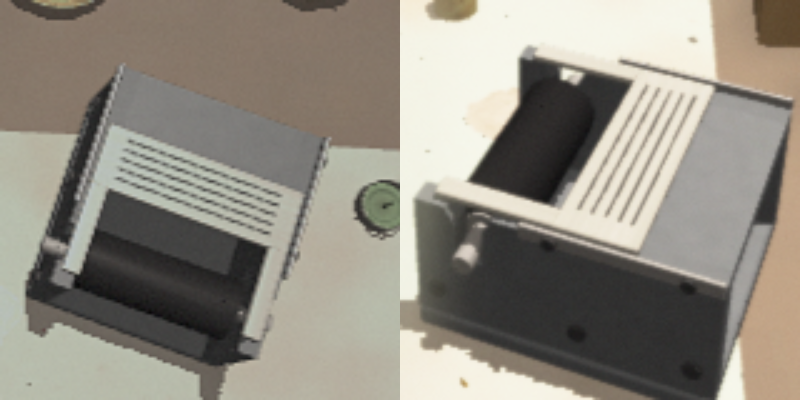

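The keeper arms cover both slots, with their front ends at top crop (68,275) and (252,338). The roller is still seated and the gripper is clear of everything. Handing in.

```bash
python3 -c "
from plant import robot
print(robot.hand_in())"
```

```text
the job is handed in; nothing more can be done
None
```

The job is handed in at about 24 s on the clock: the roller is seated in both slots and released, the keeper is fully forward against its stop, and I kept the arm clear of the mug and the brass weight.

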